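# Sweep tube stoppers through the gate of a decapping tray

### The arm

A 7-joint arm with a two-finger parallel gripper is mounted at the origin on the work surface. World frame = base frame: x ahead of the robot, y to its left, z up, the work surface at z = 0. Lengths are in m, angles in rad, forces in N, time in s.
With the tool pointing down it reaches from about 0.4 to 0.85 m from the base axis. Payload 4.5 kg.
Tool frame: the origin (TCP) lies between the finger pads; the fingertips stand 11 mm ahead of it and the grasp point (between the pads) lies 8 mm behind it (r.tip_reach is the distance from the TCP to the fingertips, in m); x points along the fingers, y is the direction in which the jaws open and shut, and the axes are right-handed (so a half turn about x gives the same grasp; the last joint's range is limited). The gripper opens to 88 mm and grips with 3 to 60 N. Pads are 18 mm wide; open, the fingers measure 123 mm over their backs; the gripper's body (75 mm by 187 mm) begins 45 mm behind the grasp point.
Start: joints at [1.301, 0.689, -0.195, 1.565, 0.157, 0.902, -0.215], TCP at [0.187, -0.596, 0.25] pointing down, gripper open.
Joint ranges: [-3.01, 3.01], [-0.46, 2.08], [-1.47, 1.51], [0.13, 2.56], [-1, 4.14], [0.04, 2.09], [-2.66, 2.66]. Speed limits (rad/s): [2.57, 2.57, 3.14, 3.14, 3.14, 3.14, 3.14].

### API

Orientations are given as a unit quaternion [x, y, z, w].
In Python, from plant import r gives the robot as it stands.
- The arm moves only by the tool drive_tool, never from a script. Its argument "deltas" is a list of rows, each a list of 3 entries, a list of its own where there are three numbers: the turn, a rotation vector about the tool's x, y, z in degrees, then the shift along the tool's x, y, z in cm, then the finger opening in cm, from 0 to 8.81. A call has 1 to 12 rows; each row shifts and turns the commanded pose from where the row before left it, along the tool's axes as they then stand; what a row does not reach is not made up. A row lasts 1/12 s, in which the tool goes at most 41.7 mm and 7.16 degrees, less where a joint would pass 70% of its speed; a pose out of reach is approached as far as the arm can. A call is refused whole if a number of a shift passes 4.17 or a number of a turn 7.16, either way. A call with a gripper value outside its range is refused whole. The fingers move at their own pace and stop on an object; "force" is the grip in N (left out, the last holds). Time passes only in rows, so rows that do not move let the fingers close. It gives the time, the measured TCP pose, the force and the opening at its end, in the units of the state.
- r.get_state(): the state, without advancing time (a new reading comes with each control period).
- r.snapshot(name): name is "side" or "top"; returns a dict with "color" (420x560x3 uint8, red, green, blue), "fov_y" (degrees; the focal length in pixels is half the picture's height over the tangent of half this angle, whatever the lens; pixels are square), "cx", "cy" (the principal point, pixels), "extrinsics" (4x4, takes a point from world to camera coordinates). Camera axes: x right, y up, looking along -z (the intrinsics and any distortion apply to the point x, -y, -z); pixel columns grow to the right and rows downward; lengths in m; the calibration is good to about 2 mm. A picture is of the moment at which its call begins. There is no depth.
- r.finish_job(): hands the job in, once; it reports no verdict.
The state is a dict: "clock": time; "q": joint angles; "qd": joint speeds; "joint_torque": joint torques, N m; "tool_pos": TCP position; "eef_rot": TCP orientation; "contact_force": force on the tool from outside, world axes, zero at the start; "moment": the same for the moment, N m; "opening": opening from 0.0 (shut) to 1.0 (fully open).
Only numpy, scipy, OpenCV 4.12 (cv2) and the standard library are available. Lean on these libraries where they do the work, as an engineer would, in place of code of your own. Each camera call takes 0.05 s, during which the arm holds its last target. There are 200 camera calls.

### The job

Three used rubber stoppers lie loose on the decapping tray. With the fingertips, push them one at a time along the deck and through the narrow gate so that each drops down the slot behind it before the next one follows; slide them only, do not pick them up, and leave the vial and the pot on the tray and the tube rack beside it where they stand. Finish with all three stoppers down in the slot and the hand clear.

Things in the scene. Friction and masses are not known exactly. Their poses are not given: they have to be found in the camera images.
- tray: White decapping tray, fixed. Origin: on the bench under the tray; x runs level from deck through gate to slot, y left, z up. Flat deck 70 mm above the origin, x -125 to +50 mm, y -135 to +135 mm. Rims 16 mm high, 6 mm thick on the three sides without the gate. Closed drawer space below the slot: floor 6 mm above the origin, x 54 to 126 mm, y -42 to +42 mm.
- gate (a point): Middle of the gate at deck height, at the front face of the gate wall (tray frame x +50, y 0, z 70 mm; axes as the tray's). The grey wall is 4 mm thick, 16 mm high; the gate is a 34 mm gap in it. Broad fingertips need not enter: a stopper pushed until the fingertips are at the wall's front face passes the deck's edge (4 mm beyond this point) and falls.
- slot (a point): Middle of the slot's mouth at deck height (tray frame x +80, y 0, z 70 mm; axes as the tray's). The slot is open downward, 52 mm long in x and 42 mm wide in y, from the back of the gate wall on; fenced 16 mm high, 4 mm thick, on its other three sides.
- stopper_a_center (a point): Loose dark rubber stopper, a round disc 26 mm in diameter and 14 mm high, about 12 g, lying flat on the deck and sliding on it when pushed. This point is its centre, 7 mm above its underside. The three stoppers are alike; one starts in the middle of the deck's width, one to its left and one to its right, at least 46 mm from its neighbours in y.
- stopper_b_center (a point): Loose dark rubber stopper, a round disc 26 mm in diameter and 14 mm high, about 12 g, lying flat on the deck and sliding on it when pushed. This point is its centre, 7 mm above its underside. The three stoppers are alike; one starts in the middle of the deck's width, one to its left and one to its right, at least 46 mm from its neighbours in y.
- stopper_c_center (a point): Loose dark rubber stopper, a round disc 26 mm in diameter and 14 mm high, about 12 g, lying flat on the deck and sliding on it when pushed. This point is its centre, 7 mm above its underside. The three stoppers are alike; one starts in the middle of the deck's width, one to its left and one to its right, at least 46 mm from its neighbours in y.
- vial: Bystander: capped brown glass vial, 22 mm in diameter, 40 mm high, standing loose on the deck in one of the two corners beside the gate wall. Origin: centre of its underside.
- pot: Bystander: capped grey sample pot, 26 mm over the cap, 28 mm high, standing loose on the deck in the other corner beside the gate wall. Origin: centre of its underside.
- rack: Bystander: white tube rack with six capped tubes, 70 x 110 mm, 100 mm high, standing loose on the bench beyond the tray's left (+y) side. Origin: centre of its underside, its long side along its y axis.
There are look-alikes about, which are no part of the job. What is shaped like the part that bears stopper_a_center but pink or turquoise is not meant. Leave any blue look-alike of the part that bears stopper_c_center alone.

How it is judged:
On the way, in this order (a step that is already met when the one before it is completed fails the run):
1. a first stopper has dropped down the slot, the other two not yet (((z of stopper_a_center in the frame of tray between 0 and 0.055 m and x of stopper_a_center in the frame of tray between 0.054 and 0.127 m and y of stopper_a_center in the frame of tray between -0.043 and 0.043 m) or (z of stopper_b_center in the frame of tray between 0 and 0.055 m and x of stopper_b_center in the frame of tray between 0.054 and 0.127 m and y of stopper_b_center in the frame of tray between -0.043 and 0.043 m) or (z of stopper_c_center in the frame of tray between 0 and 0.055 m and x of stopper_c_center in the frame of tray between 0.054 and 0.127 m and y of stopper_c_center in the frame of tray between -0.043 and 0.043 m))), for 0.2 s.
2. a second stopper has dropped, the last not yet ((((z of stopper_a_center in the frame of tray between 0 and 0.055 m and x of stopper_a_center in the frame of tray between 0.054 and 0.127 m and y of stopper_a_center in the frame of tray between -0.043 and 0.043 m) and (z of stopper_b_center in the frame of tray between 0 and 0.055 m and x of stopper_b_center in the frame of tray between 0.054 and 0.127 m and y of stopper_b_center in the frame of tray between -0.043 and 0.043 m)) or ((z of stopper_a_center in the frame of tray between 0 and 0.055 m and x of stopper_a_center in the frame of tray between 0.054 and 0.127 m and y of stopper_a_center in the frame of tray between -0.043 and 0.043 m) and (z of stopper_c_center in the frame of tray between 0 and 0.055 m and x of stopper_c_center in the frame of tray between 0.054 and 0.127 m and y of stopper_c_center in the frame of tray between -0.043 and 0.043 m)) or ((z of stopper_b_center in the frame of tray between 0 and 0.055 m and x of stopper_b_center in the frame of tray between 0.054 and 0.127 m and y of stopper_b_center in the frame of tray between -0.043 and 0.043 m) and (z of stopper_c_center in the frame of tray between 0 and 0.055 m and x of stopper_c_center in the frame of tray between 0.054 and 0.127 m and y of stopper_c_center in the frame of tray between -0.043 and 0.043 m)))), for 0.2 s.
3. the last stopper has dropped (z of stopper_a_center in the frame of tray between 0 and 0.055 m and x of stopper_a_center in the frame of tray between 0.054 and 0.127 m and y of stopper_a_center in the frame of tray between -0.043 and 0.043 m and z of stopper_b_center in the frame of tray between 0 and 0.055 m and x of stopper_b_center in the frame of tray between 0.054 and 0.127 m and y of stopper_b_center in the frame of tray between -0.043 and 0.043 m and z of stopper_c_center in the frame of tray between 0 and 0.055 m and x of stopper_c_center in the frame of tray between 0.054 and 0.127 m and y of stopper_c_center in the frame of tray between -0.043 and 0.043 m), for 0.2 s.
At the end, for the whole second after the job is handed in: All three stopper centres are inside the drawer space below the slot (in the tray's frame x 54 to 127 mm, within 43 mm of the middle, lower than 55 mm above the bench); the vial, the pot and the rack stand upright (within 0.2 rad) and within 15 mm of where they stood (all of step 3 and distance of each of vial, pot, rack from where it was at the start of the episode below 0.015 m and angle between each of vial, pot, rack's own z axis and vertical below 0.2 rad); the robot touches nothing.
It fails at once if a stopper is lifted (its centre rises more than 10 mm above its height when lying on the deck) (z of any of stopper_a_center, stopper_b_center, stopper_c_center in the frame of tray above 0.087 m).
It fails at once if the vial, the pot or the rack is pushed more than 15 mm, tipped or lifted (distance of any of vial, pot, rack from where it was at the start of the episode above 0.015 m or angle between any of vial, pot, rack's own z axis and vertical above 0.2 rad).
It also fails if it takes over 70 s, if anything falls off the work surface, if the arm or the gripper's body presses on something with over 40 N, if the wrist force passes 120 N, or if a joint passes its speed limit or range.

## Working session

There is one attempt and no reset: what is moved stays moved. The work goes in short steps, Python scripts to look and compute and a tool call to move; the robot and the scene stay as the last step left them, time stands still between calls to the robot, and variables do not carry over. Pictures are saved under pics/ and viewed, about 8 in all and at most 12, crops included, and the job is handed in when it is done.

Besides the shell and the picture viewer there is one more tool, called after "Call:" by a JSON object that holds its "name" and its "arguments", one argument or row to a line. drive_tool: Moves the arm, as the interface text tells. Its arguments: {"type":"object","properties":{"deltas":{"type":"array","items":{"type":"array"}},"force":{"type":"number"}},"required":["deltas"]}

```bash
mkdir -p pics; ls; python3 - <<'E'
from plant import r
import cv2
s=r.get_state();print(s)
for n in("top","side"):
    d=r.snapshot(n);cv2.imwrite(f"pics/{n}0.png",d["color"][:,:,::-1]);print(n,{k:v for k,v in d.items() if k!="color"})
E
```

```text
pics
{'clock': 0.0, 'q': array([ 1.30078843,  0.68998744, -0.1945175 ,  1.56636737,  0.15728212,
        0.9025025 , -0.21508825]), 'qd': array([ 0.00073293,  0.00041293,  0.00187429, -0.00042092,  0.00181338,
        0.00276454, -0.00047496]), 'joint_torque': array([-4.26427032e-04, -5.27568948e+01, -1.26658592e+00, -1.53433120e+01,
       -5.24848409e-02,  6.52545306e-03,  1.68167267e-04]), 'tool_pos': array([ 0.18674293, -0.59579012,  0.24890174]), 'eef_rot': array([-0.69881662, -0.10767855,  0.69910162, -0.10638412]), 'contact_force': array([0.01932871, 0.18209497, 0.30839995]), 'moment': array([ 0.03100768,  0.04944236, -0.00720012]), 'opening': 1.0007891253659904}
top {'fov_y': 42.90043625237472, 'cx': 293.9155437238815, 'cy': 214.16279115693933, 'extrinsics': array([[ 0.02699013, -0.99914695,  0.03125558,  0.02122558],
       [ 0.99741592,  0.02899957,  0.0657306 , -0.57842909],
       [-0.06658093,  0.02940073,  0.99734777, -1.09006531],
       [ 0.        ,  0.        ,  0.        ,  1.        ]])}
side {'fov_y': 47.29705114417989, 'cx': 282.79735005065277, 'cy': 199.87884609348384, 'extrinsics': array([[ 0.97509391, -0.22072702, -0.02171287, -0.53945449],
       [ 0.17230617,  0.69225176,  0.7007839 , -0.18739992],
       [-0.13965116, -0.68707138,  0.71304311, -0.86769837],
       [ 0.        ,  0.        ,  0.        ,  1.        ]])}
```

View pics/top0.png

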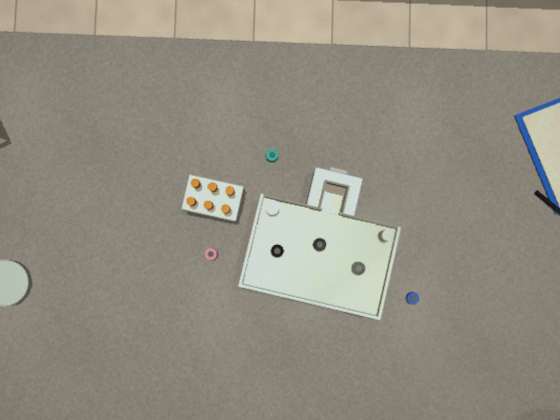

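View pics/side0.png

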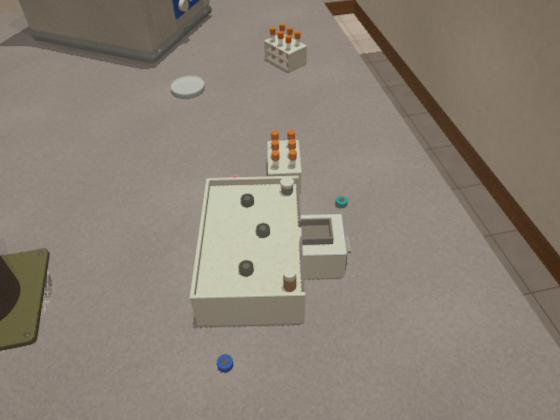

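```bash
cat > h.py <<'E'
import numpy as np, cv2
def cast(d,px,z):
    px=np.atleast_2d(px).astype(float); f=210/np.tan(np.radians(d["fov_y"])/2)
    E=d["extrinsics"];R,t=E[:3,:3],E[:3,3];C=-R.T@t
    v=np.c_[(px[:,0]-d["cx"])/f,-(px[:,1]-d["cy"])/f,-np.ones(len(px))]@R
    return C+v*((z-C[2])/v[:,2])[:,None]
def proj(d,P):
    P=np.atleast_2d(P);f=210/np.tan(np.radians(d["fov_y"])/2);E=d["extrinsics"]
    c=P@E[:3,:3].T+E[:3,3];return np.c_[d["cx"]-f*c[:,0]/c[:,2],d["cy"]+f*c[:,1]/c[:,2]]
def darks(d,box):
    x0,y0,x1,y1=box;g=cv2.cvtColor(d["color"],cv2.COLOR_RGB2GRAY)[y0:y1,x0:x1]
    m=(g<110).astype(np.uint8);n,_,st,c=cv2.connectedComponentsWithStats(m)
    return [(c[i]+[x0,y0],st[i][2:]) for i in range(1,n) if st[i][4]>40]
E
python3 - <<'E'
from plant import r
from h import *
t=r.snapshot("top");s=r.snapshot("side")
for n,d,b in(("top",t,(255,215,395,305)),("side",s,(210,190,290,290))):
    for c,st in darks(d,b): print(n,c.round(1),st,cast(d,c,.077).round(4))
a=t["color"][150:330,180:420,::-1];cv2.imwrite("pics/c1.png",cv2.resize(a,None,fx=3.3,fy=3.3,interpolation=cv2.INTER_CUBIC))
a=s["color"][120:340,180:360,::-1];cv2.imwrite("pics/c2.png",cv2.resize(a,None,fx=2.7,fy=2.7,interpolation=cv2.INTER_CUBIC))
E
```

```text
top [319.  244.2] [ 13  13 129] [[ 0.5161 -0.0117  0.077 ]]
top [276.8 250.5] [ 13  12 122] [[0.5016 0.0707 0.077 ]]
top [357.7 268. ] [13 13 87] [[ 0.4717 -0.0887  0.077 ]]
side [247.  200.2] [ 13  13 142] [[0.4991 0.0677 0.077 ]]
side [262.5 230.3] [ 14  15 161] [[ 0.5136 -0.0151  0.077 ]]
side [245.7 268.2] [ 15  16 189] [[ 0.4694 -0.0918  0.077 ]]
side [286.3 284.7] [ 7 11 56] [[ 0.529  -0.1408  0.077 ]]
```

View pics/c1.png

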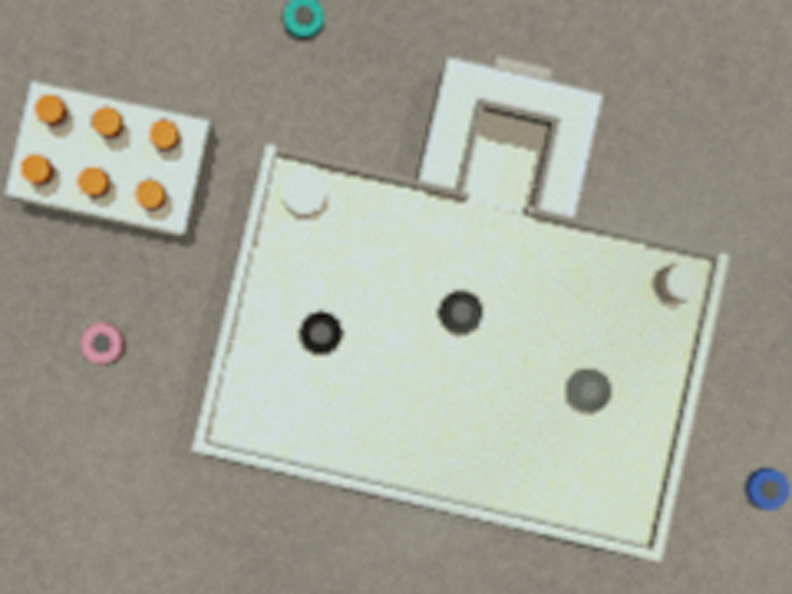

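View pics/c2.png

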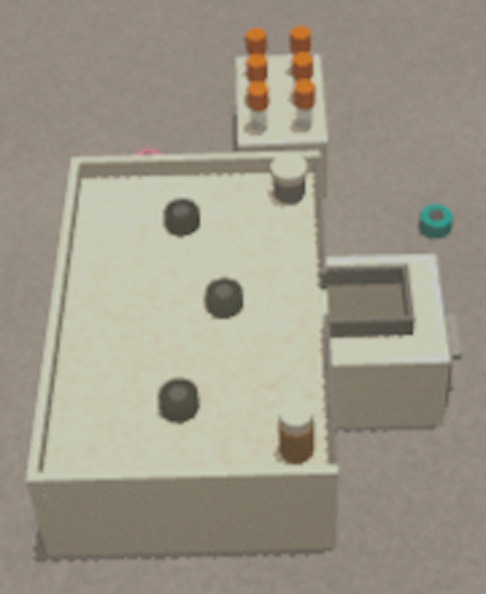

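```bash
cat > pose.py <<'E'
from plant import r
from h import *
t=r.snapshot("top");s=r.snapshot("side")
ct=lambda p:(np.array(p)+.5)/3.3-.5+[180,150]
cs=lambda p:(np.array(p)+.5)/2.7-.5+[180,120]
L=np.array([[-131,141],[-131,-141]])/1e3
A=cast(t,ct([[193,450],[661,560],[268,145],[728,255]]),.086)[:,:2]
B=cast(s,cs([[73,158],[30,474],[320,153],[337,468]]),.086)[:,:2]
for n,P in(("top",A),("side",B)):
    print(n,P.round(4).tolist(),"W",np.linalg.norm(P[0]-P[1]),"L",np.linalg.norm(P[0]-P[2]),np.linalg.norm(P[1]-P[3]))
    T=np.array([[-131,141],[-131,-141],[54,141],[54,-141]])/1e3
    a=P-P.mean(0);b=T-T.mean(0);th=np.arctan2((b[:,0]*a[:,1]-b[:,1]*a[:,0]).sum(),(a*b).sum())
    R=np.array([[np.cos(th),-np.sin(th)],[np.sin(th),np.cos(th)]]);o=P.mean(0)-R@T.mean(0)
    print("yaw",np.degrees(th),"o",o,"res mm",((P-o-T@R.T)*1e3).round(1).tolist())
    d=t if n=="top" else s
    if n=="top": g=cast(t,ct([[465,197],[527,212]]),.086)[:,:2]; gd=cast(t,ct([[465,197],[527,212]]),.07)[:,:2];print("gate",((g-o)@R*1e3).round(1).tolist())
    else: print("slot",((cast(s,cs([[327,272],[409,265],[413,332],[330,334]]),.086)[:,:2]-o)@R*1e3).round(1).tolist())
    st=[c for c,_ in darks(d,(255,215,395,305) if n=="top" else (210,190,290,290))][:3]
    print("stop",((cast(d,st,.082 if n=="top" else .077)[:,:2]-o)@R*1e3).round(1).tolist())
E
python3 pose.py
```

```text
top [[0.4314, 0.143], [0.3743, -0.1324], [0.6114, 0.1049], [0.5541, -0.1694]] W 0.28132373993309867 L 0.1839726188037455 0.18364574754467497
yaw -11.768460347055813 o [ 0.53050577 -0.02131334] res mm [[0.4, -0.4], [0.8, 0.2], [-0.7, -0.8], [-0.5, 0.9]]
gate [[50.6, 19.7], [50.5, -18.1]]
stop [[-16.2, 6.7], [-47.1, 84.2], [-43.8, -77.4]]
side [[0.4302, 0.1394], [0.3743, -0.1304], [0.6094, 0.1], [0.5525, -0.1691]] W 0.2755512726944173 L 0.18353655971751626 0.18230940459568865
yaw -11.973767080944963 o [ 0.52925704 -0.02302629] res mm [[-0.2, -2.7], [2.5, 3.4], [-1.9, -3.7], [-0.4, 3.0]]
slot [[53.3, 18.2], [109.2, 22.7], [106.9, -35.9], [53.1, -35.9]]
stop [[-48.3, 82.5], [-16.8, 4.5], [-44.2, -79.6]]
```

```bash
cat > go.py <<'E'
import sys,numpy as np
from plant import r
from scipy.spatial.transform import Rotation as Ro
# usage: go.py x y z(mm tray frame, TCP) heading_deg
O=np.array([.530,-.022,0]);T=Ro.from_euler('z',-11.8,degrees=True)
s=r.get_state();C=Ro.from_quat(s["eef_rot"]);p=s["tool_pos"]
print("t",round(s["clock"],2),"tcp tray mm",(T.inv().apply(p-O)*1e3).round(1),"axes\n",(T.inv()*C).as_matrix().round(3),"open",round(s["opening"]*88,1),"F",s["contact_force"].round(1),"q",s["q"].round(2))
if len(sys.argv)>1:
    x,y,z,h=map(float,sys.argv[1:])
    z_=T.apply([np.cos(np.radians(h)),np.sin(np.radians(h)),0]);X=np.array([0,0,-1.])
    P=O+T.apply(np.array([x,y,z])/1e3)
    for k in(1,-1):
        G=Ro.from_matrix(np.c_[X,np.cross(k*z_,X),k*z_])
        print("k",k,"turn deg",np.degrees((C.inv()*G).as_rotvec()).round(2),"shift cm now",(C.inv().apply(P-p)*100).round(2),"after turn",(G.inv().apply(P-p)*100).round(2))
E
python3 go.py -45 5.5 150 0
```

```text
t 0.3 tcp tray mm [-218.4 -632.3  249.5] axes
 [[-0.     0.488 -0.873]
 [ 0.    -0.873 -0.488]
 [-1.    -0.001  0.   ]] open 87.8 F [ 0.5 -0.4 -0.2] q [ 1.3   0.69 -0.19  1.57  0.16  0.9  -0.22]
k 1 turn deg [-1.5079e+02 -4.0000e-02  1.0000e-02] shift cm now [  9.97 -47.2  -46.26] after turn [ 9.95 63.78 17.34]
k -1 turn deg [2.921e+01 1.000e-02 3.000e-02] shift cm now [  9.97 -47.2  -46.26] after turn [  9.95 -63.78 -17.34]
```

Call:
{"name": "drive_tool", "arguments": {
  "deltas": [
    [[5.84,0,0],[0,0,0],1.3],
    [[5.84,0,0],[0,0,0],1.3],
    [[5.84,0,0],[0,0,0],1.3],
    [[5.84,0,0],[0,0,0],1.3],
    [[5.84,0,0],[0,0,0],1.3],
    [[0,0,0],[0,-3,-0.8],1.3],
    [[0,0,0],[0,-3,-0.8],1.3],
    [[0,0,0],[0,-3,-0.8],1.3],
    [[0,0,0],[0,-3,-0.8],1.3],
    [[0,0,0],[0,-3,-0.8],1.3],
    [[0,0,0],[0,-3,-0.8],1.3],
    [[0,0,0],[0,-3,-0.8],1.3]
  ]
}}

```text
clock: 1.3
tool_pos: [0.2853, -0.4009, 0.2499]
eef_rot: [0.704, -0.073, -0.703, -0.073]
contact_force: [0.3, 0.3, 0.6]
opening: 0.152
```

Call:
{"name": "drive_tool", "arguments": {
  "deltas": [
    [[0,0,0],[0,-3,-0.8],1.3],
    [[0,0,0],[0,-3,-0.8],1.3],
    [[0,0,0],[0,-3,-0.8],1.3],
    [[0,0,0],[0,-3,-0.8],1.3],
    [[0,0,0],[0,-3,-0.8],1.3],
    [[0,0,0],[0,-3,-0.8],1.3],
    [[0,0,0],[0,-3,-0.8],1.3],
    [[0,0,0],[0,-3,-0.8],1.3],
    [[0,0,0],[0,-3,-0.8],1.3],
    [[0,0,0],[0,-3,-0.8],1.3],
    [[0,0,0],[0,-3,-0.8],1.3]
  ]
}}

```text
clock: 2.22
tool_pos: [0.4389, -0.0957, 0.2499]
eef_rot: [0.704, -0.073, -0.703, -0.073]
contact_force: [0.4, -0.4, -0.8]
opening: 0.152
```

```bash
python3 go.py -45 5.5 150 0
```

```text
t 2.22 tcp tray mm [-74.1 -90.8 249.9] axes
 [[ 0.  0. -1.]
 [-0. -1. -0.]
 [-1.  0. -0.]] open 13.4 F [ 0.4 -0.4 -0.8] q [ 0.1   0.47  0.02  2.08 -0.02  0.59 -1.65]
k 1 turn deg [-1.7998e+02  0.0000e+00 -4.0000e-02] shift cm now [ 9.99 -9.63 -2.91] after turn [9.99 9.63 2.91]
k -1 turn deg [ 0.02 -0.03 -0.  ] shift cm now [ 9.99 -9.63 -2.91] after turn [ 9.99 -9.63 -2.91]
```

Call:
{"name": "drive_tool", "arguments": {
  "deltas": [
    [[0,0,0],[0,-3.2,-0.97],1.3],
    [[0,0,0],[0,-3.2,-0.97],1.3],
    [[0,0,0],[0,-3.2,-0.97],1.3],
    [[0,0,0],[3,0,0],1.3],
    [[0,0,0],[3,0,0],1.3],
    [[0,0,0],[3,0,0],1.3],
    [[0,0,0],[3,0,0],1.3],
    [[0,0,0],[1.8,0,0],1.3],
    [[0,0,0],[0,0,0],1.3]
  ]
}}

```text
clock: 2.97
tool_pos: [0.4845, -0.009, 0.1087]
eef_rot: [-0.701, 0.073, 0.706, 0.072]
contact_force: [0.2, -0.7, 0.0]
opening: 0.148
```

```bash
python3 go.py -45 5.5 86 0; python3 - <<'E'
from plant import r
from h import *
a=[]
for n,b in(("top",(240,150,420,330)),("side",(180,140,360,320))):
    x0,y0,x1,y1=b;a.append(cv2.resize(r.snapshot(n)["color"][y0:y1,x0:x1,::-1],(400,400),interpolation=cv2.INTER_CUBIC))
cv2.imwrite("pics/d1.png",np.hstack(a))
E
```

```text
t 2.97 tcp tray mm [-47.2   3.4 108.7] axes
 [[-0.006  0.001 -1.   ]
 [-0.001 -1.    -0.001]
 [-1.     0.001  0.006]] open 13.1 F [ 0.2 -0.7  0. ] q [-0.08  0.76  0.01  2.1  -0.03  0.29 -1.82]
k 1 turn deg [-1.7996e+02  1.2000e-01  5.4000e-01] shift cm now [ 2.27 -0.21 -0.24] after turn [2.27 0.21 0.22]
k -1 turn deg [ 0.03  0.34 -0.08] shift cm now [ 2.27 -0.21 -0.24] after turn [ 2.27 -0.21 -0.22]
```

View pics/d1.png

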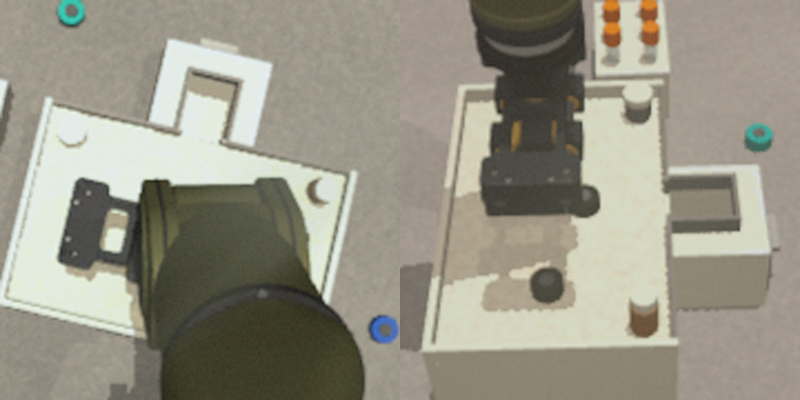

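Call:
{"name": "drive_tool", "arguments": {
  "deltas": [
    [[0,0.3,0],[0.8,-0.2,0],1.3],
    [[0,0,0],[0.8,0,0],1.3],
    [[0,0,0],[0.7,0,0],1.3],
    [[0,0,0],[0,0,0],1.3],
    [[0,0,0],[0,0,-0.4],1.3],
    [[0,0,0],[0,0,-0.4],1.3],
    [[0,0,0],[0,0,-0.4],1.3],
    [[0,0,0],[0,0,-0.4],1.3],
    [[0,0,0],[0,0,-0.4],1.3],
    [[0,0,0],[0,0,-0.4],1.3],
    [[0,0,0],[0,0,0],1.3]
  ]
}}

```text
clock: 3.98
tool_pos: [0.5117, -0.0124, 0.089]
eef_rot: [0.706, -0.073, -0.701, -0.073]
contact_force: [-0.4, -0.6, 0.9]
opening: 0.143
```

```bash
python3 go.py 37 0 86 0; python3 - <<'E'
from plant import r
from h import *
a=[]
for n,b in(("top",(240,150,420,330)),("side",(220,180,340,300))):
    x0,y0,x1,y1=b;a.append(cv2.resize(r.snapshot(n)["color"][y0:y1,x0:x1,::-1],(400,400),interpolation=cv2.INTER_CUBIC))
cv2.imwrite("pics/d2.png",np.hstack(a))
E
```

```text
t 3.98 tcp tray mm [-19.9   5.6  89. ] axes
 [[ 0.007 -0.    -1.   ]
 [ 0.    -1.     0.   ]
 [-1.    -0.    -0.007]] open 12.6 F [-0.4 -0.6  0.9] q [-0.08  0.81  0.01  2.04 -0.03  0.28 -1.81]
k 1 turn deg [1.7998e+02 2.0000e-02 6.3000e-01] shift cm now [ 0.34  0.56 -5.68] after turn [ 0.3  -0.56  5.69]
k -1 turn deg [-0.02 -0.4   0.01] shift cm now [ 0.34  0.56 -5.68] after turn [ 0.3   0.56 -5.69]
```

View pics/d2.png

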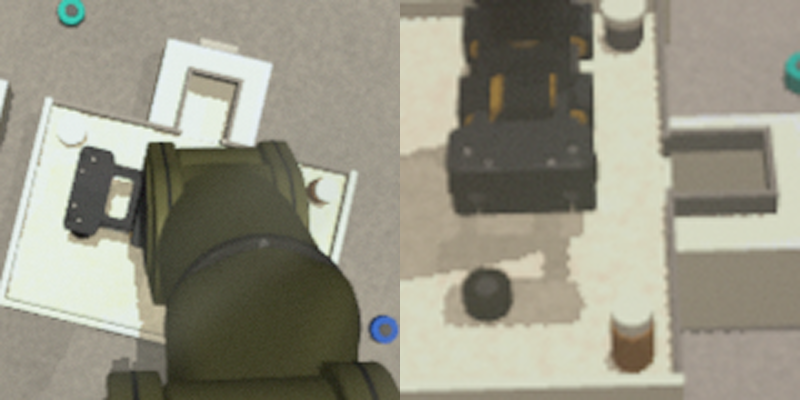

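Call:
{"name": "drive_tool", "arguments": {
  "deltas": [
    [[0,-0.4,0],[0.25,0.05,-0.3],1.3],
    [[0,0,0],[0,0.06,-0.4],1.3],
    [[0,0,0],[0,0.06,-0.4],1.3],
    [[0,0,0],[0,0.06,-0.4],1.3],
    [[0,0,0],[0,0.06,-0.4],1.3],
    [[0,0,0],[0,0.06,-0.4],1.3],
    [[0,0,0],[0,0.06,-0.4],1.3],
    [[0,0,0],[0,0.06,-0.4],1.3],
    [[0,0,0],[0,0.05,-0.4],1.3],
    [[0,0,0],[0,0.04,-0.4],1.3],
    [[0,0,0],[0,0,-0.4],1.3],
    [[0,0,0],[0,0,0],1.3]
  ]
}}

```text
clock: 5.08
tool_pos: [0.5525, -0.0267, 0.0864]
eef_rot: [-0.703, 0.073, 0.703, 0.073]
contact_force: [0.9, 0.0, 0.4]
opening: 0.146
```

```bash
python3 go.py 39 0 86 0; python3 - <<'E'
from plant import r
from h import *
a=[]
for n,b in(("top",(260,150,380,270)),("side",(250,180,370,300))):
    x0,y0,x1,y1=b;a.append(cv2.resize(r.snapshot(n)["color"][y0:y1,x0:x1,::-1],(400,400),interpolation=cv2.INTER_CUBIC))
cv2.imwrite("pics/d3.png",np.hstack(a))
E
```

```text
t 5.08 tcp tray mm [23.   0.  86.4] axes
 [[-0. -0. -1.]
 [ 0. -1.  0.]
 [-1. -0.  0.]] open 12.8 F [0.9 0.  0.4] q [-0.04  0.85  0.01  1.91 -0.02  0.39 -1.79]
k 1 turn deg [ 1.7999e+02  1.0000e-02 -3.0000e-02] shift cm now [ 0.03  0.   -1.6 ] after turn [ 0.04 -0.    1.6 ]
k -1 turn deg [-0.01  0.02  0.01] shift cm now [ 0.03  0.   -1.6 ] after turn [ 0.04  0.   -1.6 ]
```

View pics/d3.png

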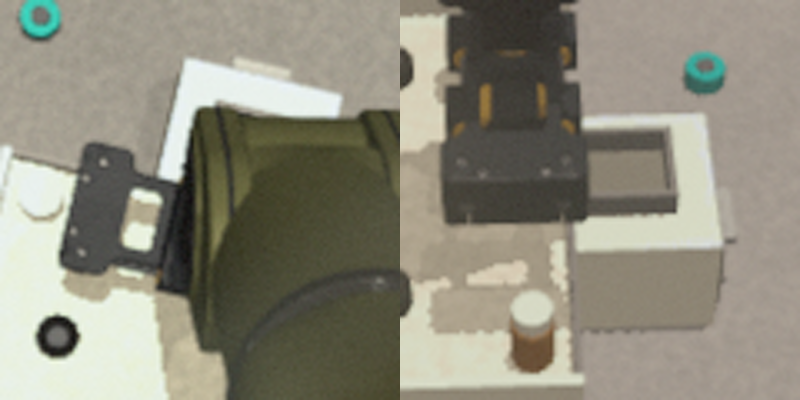

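Call:
{"name": "drive_tool", "arguments": {
  "deltas": [
    [[0,0,0],[0,0,-0.4],1.3],
    [[0,0,0],[0,0,-0.4],1.3],
    [[0,0,0],[0,0,-0.4],1.3],
    [[0,0,0],[0,0,-0.4],1.3],
    [[0,0,0],[0,0,0],1.3],
    [[0,0,0],[0,0,0],1.3]
  ]
}}

```text
clock: 5.68
tool_pos: [0.5673, -0.0298, 0.0862]
eef_rot: [-0.703, 0.073, 0.704, 0.073]
contact_force: [0.0, 0.3, 0.2]
opening: 0.149
```

```bash
python3 go.py -30 0 86 0; python3 - <<'E'
from plant import r
from h import *
a=[]
for n,b in(("top",(260,150,380,270)),("side",(250,180,370,300))):
    x0,y0,x1,y1=b;a.append(cv2.resize(r.snapshot(n)["color"][y0:y1,x0:x1,::-1],(400,400),interpolation=cv2.INTER_CUBIC))
cv2.imwrite("pics/d4.png",np.hstack(a))
E
```

```text
t 5.68 tcp tray mm [38.1 -0.  86.2] axes
 [[-0.001  0.    -1.   ]
 [-0.    -1.    -0.   ]
 [-1.     0.     0.001]] open 13.1 F [0.  0.3 0.2] q [-0.03  0.86  0.01  1.86 -0.02  0.42 -1.79]
k 1 turn deg [-1.8e+02  0.0e+00  1.3e-01] shift cm now [ 0.03 -0.    6.81] after turn [ 0.02  0.   -6.81]
k -1 turn deg [ 0.    0.08 -0.  ] shift cm now [ 0.03 -0.    6.81] after turn [ 0.02 -0.    6.81]
```

Call:
{"name": "drive_tool", "arguments": {
  "deltas": [
    [[0,0,0],[0,0,-0.2],1.3],
    [[0,0,0],[0,0,0],1.3],
    [[0,0,0],[0,0,0],1.3],
    [[0,0,0],[0,0,1.5],1.3],
    [[0,0,0],[0,0,2],1.3],
    [[0,0,0],[0,0,3],1.3],
    [[0,0,0],[0,0,3],1.3],
    [[0,0,0],[-2.5,0,1],1.3],
    [[0,0,0],[-2.5,0,0],1.3],
    [[0,0,0],[0,0,0],1.3]
  ]
}}

```text
clock: 6.62
tool_pos: [0.4679, -0.0086, 0.1396]
eef_rot: [0.705, -0.072, -0.702, -0.073]
contact_force: [-0.3, -0.3, -0.2]
opening: 0.147
```

```bash
python3 go.py -47.5 112 136 -90; python3 - <<'E'
from plant import r
from h import *
a=[]
for n,b in(("top",(230,150,410,330)),("side",(230,170,370,310))):
    x0,y0,x1,y1=b;a.append(cv2.resize(r.snapshot(n)["color"][y0:y1,x0:x1,::-1],(400,400),interpolation=cv2.INTER_CUBIC))
cv2.imwrite("pics/d5.png",np.hstack(a))
E
```

```text
t 6.62 tcp tray mm [-63.5   0.4 139.6] axes
 [[ 0.004  0.    -1.   ]
 [ 0.001 -1.    -0.   ]
 [-1.    -0.001 -0.004]] open 12.9 F [-0.3 -0.3 -0.2] q [-0.09  0.69  0.02  2.14 -0.03  0.31 -1.82]
k 1 turn deg [-89.98  -0.25  -0.14] shift cm now [  0.38 -11.16  -1.6 ] after turn [  0.36   1.6  -11.16]
k -1 turn deg [90.02 -0.14  0.25] shift cm now [  0.38 -11.16  -1.6 ] after turn [ 0.36 -1.6  11.16]
```

View pics/d5.png

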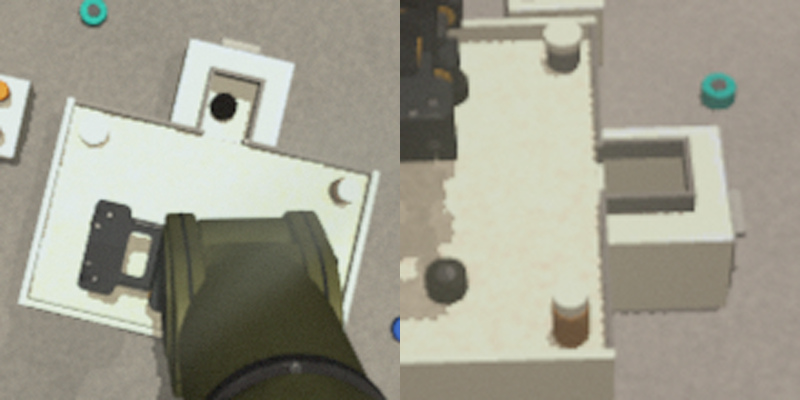

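Call:
{"name": "drive_tool", "arguments": {
  "deltas": [
    [[-7,0,0],[0,0,0],1.3],
    [[-7,0,0],[0,0,0],1.3],
    [[-7,0,0],[0,0,0],1.3],
    [[-7,0,0],[0,0,0],1.3],
    [[-7,0,0],[0,0,0],1.3],
    [[-7,0,0],[0,0,0],1.3],
    [[-7,0,0],[0,0,0],1.3],
    [[-7,0,0],[0,0,0],1.3],
    [[-7,0,0],[0,0,0],1.3],
    [[-7,0,0],[0,0,0],1.3],
    [[-7,0,0],[0,0,0],1.3],
    [[-7,0,0],[0,0,0],1.3]
  ]
}}

```text
clock: 7.72
tool_pos: [0.4666, -0.0086, 0.1355]
eef_rot: [-0.57, -0.419, 0.571, -0.417]
contact_force: [0.1, 0.1, -0.0]
opening: 0.146
```

Call:
{"name": "drive_tool", "arguments": {
  "deltas": [
    [[-6,0,0],[0,0,0],1.3],
    [[0,0,0],[0,0.4,-2.8],1.3],
    [[0,0,0],[0,0.4,-2.8],1.3],
    [[0,0,0],[0,0.4,-2.8],1.3],
    [[0,0,0],[0,0.4,-2.8],1.3],
    [[0,0,0],[0,0,0],1.3],
    [[0,0,0],[0,0,0],1.3]
  ]
}}

```text
clock: 8.3
tool_pos: [0.5052, 0.0997, 0.1354]
eef_rot: [-0.548, -0.448, 0.548, -0.446]
contact_force: [-0.7, -0.3, -0.2]
opening: 0.147
```

```bash
python3 go.py -47.5 112 86 -90; python3 - <<'E'
from plant import r
from h import *
for n,b in(("top",(255,215,395,305)),("side",(210,190,290,290))):
    d=r.snapshot(n)
    a=d["color"][150:330,220:420] if n=="top" else d["color"][150:330,180:380]
    cv2.imwrite(f"pics/e1{n}.png",a[:,:,::-1])
a=[cv2.resize(cv2.imread(f"pics/e1{n}.png"),(400,360),interpolation=cv2.INTER_CUBIC) for n in("top","side")]
cv2.imwrite("pics/e1.png",np.hstack(a))
E
```

```text
t 8.3 tcp tray mm [-49.1 114.1 135.4] axes
 [[-0.002  1.     0.003]
 [ 0.002  0.003 -1.   ]
 [-1.    -0.002 -0.002]] open 13.0 F [-0.7 -0.3 -0.2] q [-0.06  0.75 -0.37  1.99  0.53  0.5  -1.01]
k 1 turn deg [ 0.16 -0.09  0.13] shift cm now [4.94 0.17 0.21] after turn [4.94 0.16 0.21]
k -1 turn deg [-1.7984e+02 -2.1000e-01 -1.5000e-01] shift cm now [4.94 0.17 0.21] after turn [ 4.94 -0.16 -0.21]
```

View pics/e1.png

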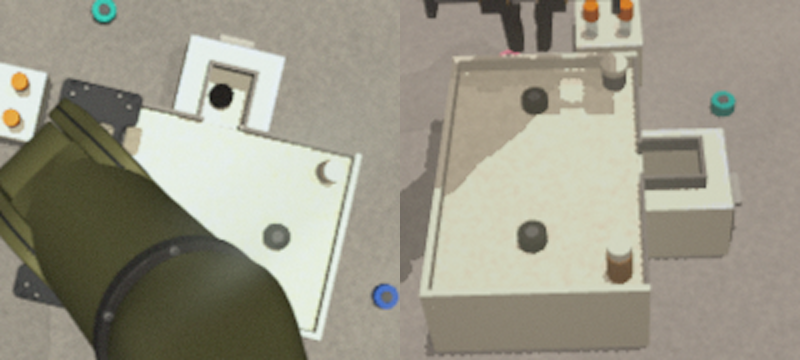

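Call:
{"name": "drive_tool", "arguments": {
  "deltas": [
    [[0,0,0],[1.3,0.15,0],1.3],
    [[0,0,0],[1.3,0,0],1.3],
    [[0,0,0],[1.3,0,0],1.3],
    [[0,0,0],[1.0,0,0],1.3],
    [[0,0,0],[0,0,0],1.3],
    [[0,0,0],[0,0,0.5],1.3],
    [[0,0,0],[0,0,0.5],1.3],
    [[0,0,0],[0,0,0.5],1.3],
    [[0,0,0],[0,0,0.5],1.3],
    [[0,0,0],[0,0,0.5],1.3],
    [[0,0,0],[0,0,0.5],1.3],
    [[0,0,0],[0,0,0.5],1.3]
  ]
}}

```text
clock: 9.4
tool_pos: [0.4991, 0.0625, 0.0876]
eef_rot: [-0.548, -0.446, 0.549, -0.446]
contact_force: [-0.4, -0.1, 0.1]
opening: 0.147
```

```bash
python3 go.py -47.5 20.4 86 -90
```

```text
t 9.4 tcp tray mm [-47.5  76.4  87.6] axes
 [[-0.001  1.    -0.   ]
 [ 0.    -0.    -1.   ]
 [-1.    -0.001 -0.   ]] open 12.9 F [-0.4 -0.1  0.1] q [-0.05  0.82 -0.28  2.05  0.62  0.35 -1.03]
k 1 turn deg [-0.01 -0.    0.08] shift cm now [0.16 0.01 5.6 ] after turn [0.16 0.   5.6 ]
k -1 turn deg [1.7999e+02 1.2000e-01 0.0000e+00] shift cm now [0.16 0.01 5.6 ] after turn [ 0.16 -0.   -5.6 ]
```

Call:
{"name": "drive_tool", "arguments": {
  "deltas": [
    [[0,0,0],[0.1,0,0.5],1.3],
    [[0,0,0],[0,0,0.5],1.3],
    [[0,0,0],[0,0,0.5],1.3],
    [[0,0,0],[0,0,0.5],1.3],
    [[0,0,0],[0,0,0.5],1.3],
    [[0,0,0],[0,0,0.5],1.3],
    [[0,0,0],[0,0,0.5],1.3],
    [[0,0,0],[0,0,0.5],1.3],
    [[0,0,0],[0,0,0.5],1.3],
    [[0,0,0],[0,0,0.5],1.3],
    [[0,0,0],[0,0,0.4],1.3],
    [[0,0,0],[0,0,0],1.3]
  ]
}}

```text
clock: 10.4
tool_pos: [0.4877, 0.009, 0.0864]
eef_rot: [-0.548, -0.446, 0.55, -0.445]
contact_force: [-0.8, -0.6, -0.1]
opening: 0.15
```

```bash
python3 go.py -47.5 20.4 86 -90
```

```text
t 10.4 tcp tray mm [-47.8  21.7  86.4] axes
 [[-0.002  1.    -0.001]
 [-0.001 -0.001 -1.   ]
 [-1.    -0.002  0.001]] open 13.2 F [-0.8 -0.6 -0.1] q [ 0.05  0.81 -0.27  2.09  0.66  0.32 -0.97]
k 1 turn deg [-0.07  0.06  0.12] shift cm now [0.04 0.03 0.13] after turn [0.04 0.03 0.13]
k -1 turn deg [ 1.7993e+02  1.9000e-01 -1.0000e-01] shift cm now [0.04 0.03 0.13] after turn [ 0.04 -0.03 -0.13]
```

Call:
{"name": "drive_tool", "arguments": {
  "deltas": [
    [[0,0,0],[0,0,-1],1.3],
    [[0,0,0],[0,0,-2],1.3],
    [[0,0,0],[-2.5,0,-1],1.3],
    [[0,0,0],[-2.5,0,0],1.3],
    [[7,0,0],[0,0,0],1.3],
    [[7,0,0],[0,0,0],1.3],
    [[7,0,0],[0,0,0],1.3],
    [[7,0,0],[0,0,0],1.3],
    [[7,0,0],[0,0,0],1.3],
    [[7,0,0],[0,0,0],1.3],
    [[7,0,0],[0,0,0],1.3],
    [[7,0,0],[0,0,0],1.3]
  ]
}}

```text
clock: 11.4
tool_pos: [0.4965, 0.0511, 0.1365]
eef_rot: [-0.694, -0.135, 0.694, -0.134]
contact_force: [-0.5, 0.8, -0.7]
opening: 0.142
```

Call:
{"name": "drive_tool", "arguments": {
  "deltas": [
    [[7,0,0],[0,0,0],1.3],
    [[7,0,0],[0,0,0],1.3],
    [[7,0,0],[0,0,0],1.3],
    [[7,0,0],[0,0,0],1.3],
    [[6,0,0],[0,0,0],1.3],
    [[0,0,0],[0,0,0],1.3]
  ]
}}

```text
clock: 11.9
tool_pos: [0.4965, 0.0511, 0.1364]
eef_rot: [-0.703, 0.073, 0.704, 0.073]
contact_force: [-0.5, -0.3, 0.2]
opening: 0.148
```

```bash
cat > look.py <<'E'
from plant import r
from h import *
import sys
from go import O,T
a=[]
for n,b in(("top",(255,160,380,300)),("side",(205,190,310,290))):
    d=r.snapshot(n);c=d["color"]
    for p,st in darks(d,b):
        if max(st)<25: print(n,p.round(1),st,"tray mm",(T.inv().apply(cast(d,p,.082 if n=="top" else .077)-O)*1e3).round(1))
    y0,x0=(150,220) if n=="top" else (150,180)
    a.append(cv2.resize(c[y0:y0+180,x0:x0+200,::-1],(400,360),interpolation=cv2.INTER_CUBIC))
cv2.imwrite("pics/look.png",np.hstack(a))
E
python3 go.py -76 0 86 0; python3 look.py
```

```text
t 11.9 tcp tray mm [-47.8  64.7 136.4] axes
 [[-0.001 -0.001 -1.   ]
 [ 0.001 -1.     0.001]
 [-1.    -0.001  0.001]] open 13.0 F [-0.5 -0.3  0.2] q [-0.21  0.72  0.02  2.05 -0.03  0.38 -1.94]
k 1 turn deg [ 1.7997e+02  6.0000e-02 -1.3000e-01] shift cm now [5.04 6.48 2.81] after turn [ 5.04 -6.47 -2.82]
k -1 turn deg [-0.03  0.08  0.04] shift cm now [5.04 6.48 2.81] after turn [5.04 6.47 2.82]
t 11.9 tcp tray mm [-47.8  64.7 136.4] axes
 [[-0.001 -0.001 -1.   ]
 [ 0.001 -1.     0.001]
 [-1.    -0.001  0.001]] open 13.0 F [-0.5 -0.3  0.2] q [-0.21  0.72  0.02  2.05 -0.03  0.38 -1.94]
```

```bash
sed -i 's/def darks(d,box)/def darks(d,box,th=110)/;s/g<110/g<th/' h.py; sed -i 's/darks(d,b)/darks(d,b,int(sys.argv[1]))/;s/from go import O,T/from scipy.spatial.transform import Rotation as Ro\nO=np.array([.530,-.022,0]);T=Ro.from_euler("z",-11.8,degrees=True)/' look.py
for t in 95 75 60; do echo $t; python3 look.py $t; done
```

```text
95
75
60
```

View pics/look.png

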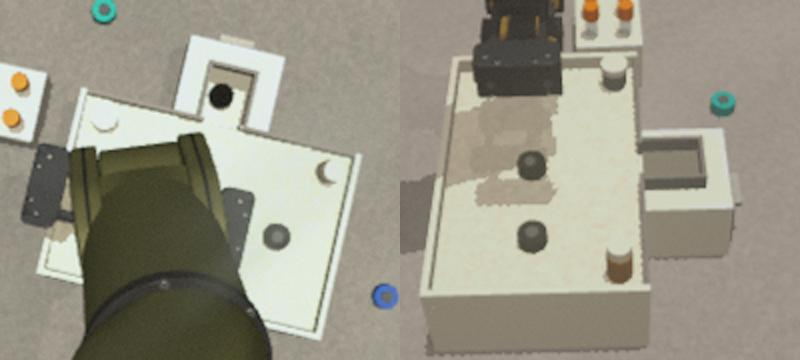

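```bash
sed -i 's/max(st)<25/max(st[:2])<25/' look.py; python3 look.py 75
```

```text
top [330.1 197.6] [ 11  12 103] tray mm [[78.2  7.2 82. ]]
side [246.3 235.3] [12 11 50] tray mm [[-46.5  -7.6  77. ]]
```

```bash
python3 look.py 90|grep side; python3 look.py 105|grep side
```

```text
side [245.7 232.9] [ 14  14 134] tray mm [[-48.   -1.8  77. ]]
side [246.  268.8] [ 13  15 133] tray mm [[-44.4 -82.1  77. ]]
side [289.1 285.5] [12  9 78] tray mm [[  27.8 -118.2   77. ]]
side [286.8 191.7] [11  5 47] tray mm [[ 29.1 101.8  77. ]]
side [304.  222.6] [11  7 56] tray mm [[58.9 19.4 77. ]]
side [245.6 232.6] [ 14  14 161] tray mm [[-48.1  -1.1  77. ]]
side [245.7 268.3] [ 14  15 159] tray mm [[-45. -81.  77.]]
side [289.5 284.9] [ 12  11 100] tray mm [[  28.6 -117.    77. ]]
```

Call:
{"name": "drive_tool", "arguments": {
  "deltas": [
    [[0,0,0],[0,2.15,1],1.3],
    [[0,0,0],[0,2.15,1],1.3],
    [[0,0,0],[0,2.15,1.1],1.3],
    [[0,0,0],[0,0,0],1.3],
    [[0,0,0],[1.3,0,0],1.3],
    [[0,0,0],[1.3,0,0],1.3],
    [[0,0,0],[1.3,0,0],1.3],
    [[0,0,0],[1.1,0,0],1.3],
    [[0,0,0],[0,0,0],1.3],
    [[0,0,0],[0,0,0],1.3]
  ]
}}

```text
clock: 13.43
tool_pos: [0.4527, -0.0071, 0.0862]
eef_rot: [-0.702, 0.072, 0.704, 0.073]
contact_force: [0.5, -0.1, -0.0]
opening: 0.149
```

```bash
python3 go.py 40 0 86 0
```

```text
t 13.43 tcp tray mm [-78.7  -1.2  86.2] axes
 [[-0.003  0.    -1.   ]
 [-0.    -1.    -0.   ]
 [-1.     0.     0.003]] open 13.1 F [ 0.5 -0.1 -0. ] q [-0.09  0.79 -0.    2.2   0.    0.15 -1.86]
k 1 turn deg [-1.7997e+02  1.0000e-02  2.3000e-01] shift cm now [-1.000e-02 -1.200e-01 -1.187e+01] after turn [ 0.02  0.12 11.87]
k -1 turn deg [ 0.03  0.15 -0.01] shift cm now [-1.000e-02 -1.200e-01 -1.187e+01] after turn [  0.02  -0.12 -11.87]
```

Call:
{"name": "drive_tool", "arguments": {
  "deltas": [
    [[0,0,0],[0,-0.1,-0.5],1.3],
    [[0,0,0],[0,0,-0.5],1.3],
    [[0,0,0],[0,0,-0.5],1.3],
    [[0,0,0],[0,0,-0.5],1.3],
    [[0,0,0],[0,0,-0.5],1.3],
    [[0,0,0],[0,0,-0.5],1.3],
    [[0,0,0],[0,0,-0.5],1.3],
    [[0,0,0],[0,0,-0.5],1.3],
    [[0,0,0],[0,0,-0.5],1.3],
    [[0,0,0],[0,0,-0.5],1.3],
    [[0,0,0],[0,0,-0.5],1.3],
    [[0,0,0],[0,0,-0.5],1.3]
  ]
}}

```text
clock: 14.43
tool_pos: [0.5121, -0.0188, 0.0863]
eef_rot: [-0.703, 0.073, 0.704, 0.073]
contact_force: [0.8, 0.2, 0.6]
opening: 0.148
```

```bash
python3 go.py 40 0 86 0
```

```text
t 14.43 tcp tray mm [-18.2  -0.5  86.3] axes
 [[-0.002  0.    -1.   ]
 [-0.    -1.    -0.   ]
 [-1.     0.     0.002]] open 13.0 F [0.8 0.2 0.6] q [-0.05  0.82 -0.    2.03  0.01  0.29 -1.84]
k 1 turn deg [-1.7999e+02  1.0000e-02  1.6000e-01] shift cm now [ 0.02 -0.05 -5.82] after turn [0.03 0.05 5.82]
k -1 turn deg [ 0.01  0.1  -0.01] shift cm now [ 0.02 -0.05 -5.82] after turn [ 0.03 -0.05 -5.82]
```

Call:
{"name": "drive_tool", "arguments": {
  "deltas": [
    [[0,0,0],[0,-0.05,-0.5],1.3],
    [[0,0,0],[0,0,-0.5],1.3],
    [[0,0,0],[0,0,-0.5],1.3],
    [[0,0,0],[0,0,-0.5],1.3],
    [[0,0,0],[0,0,-0.5],1.3],
    [[0,0,0],[0,0,-0.5],1.3],
    [[0,0,0],[0,0,-0.5],1.3],
    [[0,0,0],[0,0,-0.5],1.3],
    [[0,0,0],[0,0,-0.5],1.3],
    [[0,0,0],[0,0,-0.5],1.3],
    [[0,0,0],[0,0,-0.5],1.3],
    [[0,0,0],[0,0,-0.4],1.3]
  ]
}}

```text
clock: 15.43
tool_pos: [0.5682, -0.03, 0.0861]
eef_rot: [-0.701, 0.073, 0.705, 0.073]
contact_force: [-7.9, 1.5, 5.3]
opening: 0.148
```

Call:
{"name": "drive_tool", "arguments": {
  "deltas": [
    [[0,0,0],[0,0,0],1.3],
    [[0,0,0],[0,0,0],1.3],
    [[0,0,0],[0,0,0],1.3]
  ]
}}

```text
clock: 15.68
tool_pos: [0.5681, -0.03, 0.086]
eef_rot: [-0.702, 0.073, 0.705, 0.073]
contact_force: [-4.7, 2.0, 2.3]
opening: 0.146
```

```bash
python3 go.py 40 0 86 0
```

```text
t 15.68 tcp tray mm [38.9 -0.1 86. ] axes
 [[-0.005  0.    -1.   ]
 [-0.    -1.    -0.   ]
 [-1.     0.     0.005]] open 12.8 F [-4.7  2.   2.3] q [-0.02  0.86 -0.01  1.86  0.02  0.43 -1.82]
k 1 turn deg [-1.7998e+02  4.0000e-02  4.1000e-01] shift cm now [-0.   -0.01 -0.11] after turn [-0.    0.01  0.11]
k -1 turn deg [ 0.02  0.26 -0.02] shift cm now [-0.   -0.01 -0.11] after turn [-0.   -0.01 -0.11]
```

Call:
{"name": "drive_tool", "arguments": {
  "deltas": [
    [[0,0,0],[0,0,1],1.3],
    [[0,0,0],[0,0,2],1.3],
    [[0,0,0],[0,0,2.5],1.3],
    [[0,0,0],[0,0,2.5],1.3],
    [[0,0.2,0],[-2.5,0,0.4],1.3],
    [[0,0,0],[-2.5,0,0],1.3],
    [[-7,0,0],[0,0,0],1.3],
    [[-7,0,0],[0,0,0],1.3],
    [[-7,0,0],[0,0,0],1.3],
    [[-7,0,0],[0,0,0],1.3],
    [[-7,0,0],[0,0,0],1.3],
    [[-7,0,0],[0,0,0],1.3]
  ]
}}

```text
clock: 16.68
tool_pos: [0.4888, -0.0131, 0.1368]
eef_rot: [0.684, 0.186, -0.68, 0.187]
contact_force: [-0.5, 0.0, 0.6]
opening: 0.152
```

Call:
{"name": "drive_tool", "arguments": {
  "deltas": [
    [[-7,0,0],[0,0,0],1.3],
    [[-7,0,0],[0,0,0],1.3],
    [[-7,0,0],[0,0,0],1.3],
    [[-7,0,0],[0,0,0],1.3],
    [[-7,0,0],[0,0,0],1.3],
    [[-7,0,0],[0,0,0],1.3],
    [[-6,0,0],[0,0,0],1.3],
    [[0,0,0],[0,0,0],1.3]
  ]
}}

```text
clock: 17.35
tool_pos: [0.4884, -0.0132, 0.1365]
eef_rot: [0.55, 0.446, -0.547, 0.447]
contact_force: [0.5, 0.2, 0.3]
opening: 0.148
```

```bash
python3 go.py -45 -107 136 90; python3 look.py 75;python3 look.py 105|grep side
```

```text
t 17.35 tcp tray mm [-4.250e+01  1.000e-01  1.365e+02] axes
 [[ 0.004  1.     0.002]
 [ 0.001  0.002 -1.   ]
 [-1.     0.004 -0.001]] open 13.1 F [0.5 0.2 0.3] q [ 0.17  0.73 -0.39  2.07  0.61  0.45 -0.89]
k 1 turn deg [-1.799e+02  3.500e-01 -1.200e-01] shift cm now [ 0.04 -0.27 10.71] after turn [  0.05   0.25 -10.71]
k -1 turn deg [ 0.1  -0.08 -0.22] shift cm now [ 0.04 -0.27 10.71] after turn [ 0.05 -0.25 10.71]
top [342.4 224.8] [ 24  20 119] tray mm [[ 31.8 -28.4  82. ]]
top [315.3 243.6] [ 22  22 135] tray mm [[-16.3  15.   82. ]]
top [305.4 259.4] [22 24 71] tray mm [[-50.7  26.8  82. ]]
top [307.3 280.1] [ 14  22 107] tray mm [[-88.9  13.9  82. ]]
side [304.1 222.6] [11  7 53] tray mm [[59.1 19.3 77. ]]
side [245.7 268.4] [ 14  15 157] tray mm [[-44.9 -81.2  77. ]]
side [289.4 284.9] [12 10 98] tray mm [[  28.4 -117.1   77. ]]
```

View pics/look.png

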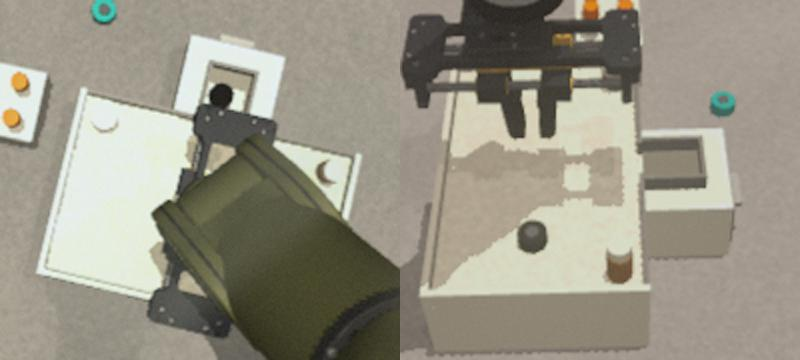

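Call:
{"name": "drive_tool", "arguments": {
  "deltas": [
    [[0,0,-0.2],[0,-0.05,2.15],1.3],
    [[0,0,0],[0,-0.05,2.15],1.3],
    [[0,0,0],[0,-0.05,2.15],1.3],
    [[0,0,0],[0,-0.05,2.15],1.3],
    [[0,0,0],[0,-0.05,2.15],1.3],
    [[0,0,0],[0,0,0],1.3],
    [[0,0,0],[0,0,0],1.3]
  ]
}}

```text
clock: 18.13
tool_pos: [0.4628, -0.1188, 0.1364]
eef_rot: [-0.549, -0.445, 0.55, -0.445]
contact_force: [-0.3, 0.2, -0.1]
opening: 0.148
```

```bash
python3 go.py -45 -107 86 90; python3 look.py 75; cp pics/look.png pics/s2.png
```

```text
t 18.13 tcp tray mm [ -46.  -108.4  136.4] axes
 [[-0.001  1.    -0.004]
 [-0.    -0.004 -1.   ]
 [-1.    -0.001  0.   ]] open 13.0 F [-0.3  0.2 -0.1] q [ 0.41  0.72 -0.41  2.1   0.65  0.45 -0.72]
k 1 turn deg [ 1.7978e+02  1.1000e-01 -3.0000e-02] shift cm now [ 5.04  0.11 -0.15] after turn [ 5.04 -0.1   0.14]
k -1 turn deg [-0.22  0.02  0.07] shift cm now [ 5.04  0.11 -0.15] after turn [ 5.04  0.1  -0.14]
top [330.2 197.4] [ 11  12 106] tray mm [[78.6  7.2 82. ]]
top [332.2 208.2] [12  6 45] tray mm [[58.8 -1.6 82. ]]
```

```bash
python3 - <<'E'
from plant import r
from h import *
a=[]
for n,b in(("top",(300,160,370,230)),("side",(285,190,355,260))):
    x0,y0,x1,y1=b;d=r.snapshot(n);a.append(cv2.resize(d["color"][y0:y1,x0:x1,::-1],(400,400),interpolation=cv2.INTER_CUBIC))
    if n=="top":
        from scipy.spatial.transform import Rotation as Ro
        O=np.array([.530,-.022,0]);T=Ro.from_euler("z",-11.8,degrees=True)
        for z in(13,20,70): print(z,(T.inv().apply(cast(d,[[330.2,197.4],[332.2,208.2]],z/1e3)-O)*1e3).round(1).tolist())
        print(proj(d,O+T.apply(np.array([[54,0,70],[54,0,6],[106,0,70],[67,0,13],[67,0,20]])/1e3)).round(1).tolist())
cv2.imwrite("pics/s3.png",np.clip(np.hstack(a)*1.3,0,255).astype(np.uint8))
E
```

```text
13 [[86.8, 2.0, 13.0], [65.7, -7.2, 13.0]]
20 [[86.0, 2.5, 20.0], [65.0, -6.6, 20.0]]
70 [[80.1, 6.3, 70.0], [60.0, -2.5, 70.0]]
[[330.3, 210.9], [327.3, 213.0], [336.2, 185.5], [329.0, 206.8], [329.3, 206.5]]
```

View pics/s3.png

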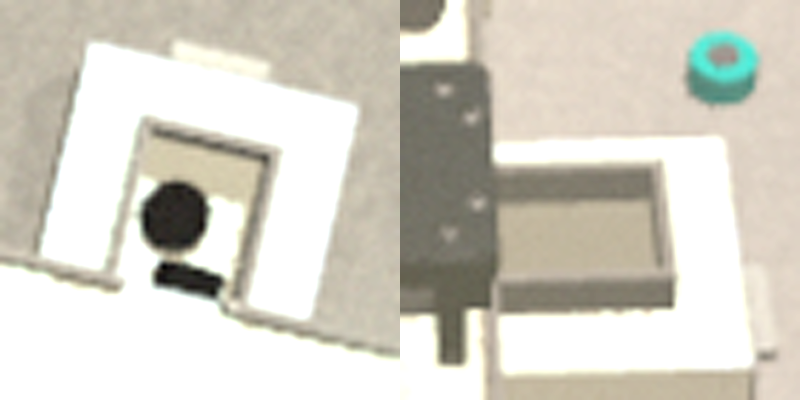

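Call:
{"name": "drive_tool", "arguments": {
  "deltas": [
    [[-0.2,0,0],[1.3,0.12,0],1.3],
    [[0,0,0],[1.3,0,0],1.3],
    [[0,0,0],[1.3,0,0],1.3],
    [[0,0,0],[1.1,0,0],1.3],
    [[0,0,0],[0,0,0],1.3],
    [[0,0,0],[0,0,-0.5],1.3],
    [[0,0,0],[0,0,-0.5],1.3],
    [[0,0,0],[0,0,-0.5],1.3],
    [[0,0,0],[0,0,-0.5],1.3],
    [[0,0,0],[0,0,-0.5],1.3],
    [[0,0,0],[0,0,-0.5],1.3],
    [[0,0,0],[0,0,-0.5],1.3]
  ]
}}

```text
clock: 19.33
tool_pos: [0.4712, -0.0832, 0.0866]
eef_rot: [-0.548, -0.447, 0.548, -0.447]
contact_force: [-0.9, -0.4, 0.5]
opening: 0.15
```

```bash
python3 go.py -44.7 -20.4 86 90
```

```text
t 19.33 tcp tray mm [-45.  -71.9  86.6] axes
 [[-0.001  1.     0.004]
 [ 0.     0.004 -1.   ]
 [-1.    -0.001 -0.   ]] open 13.2 F [-0.9 -0.4  0.5] q [ 0.25  0.81 -0.28  2.12  0.73  0.31 -0.85]
k 1 turn deg [-1.7978e+02 -1.1000e-01 -1.0000e-02] shift cm now [ 0.06  0.05 -5.15] after turn [ 0.06 -0.03  5.15]
k -1 turn deg [ 0.22 -0.    0.07] shift cm now [ 0.06  0.05 -5.15] after turn [ 0.06  0.03 -5.15]
```

Call:
{"name": "drive_tool", "arguments": {
  "deltas": [
    [[0.2,0,0],[0,0.03,-0.5],1.3],
    [[0,0,0],[0,0,-0.5],1.3],
    [[0,0,0],[0,0,-0.5],1.3],
    [[0,0,0],[0,0,-0.5],1.3],
    [[0,0,0],[0,0,-0.5],1.3],
    [[0,0,0],[0,0,-0.5],1.3],
    [[0,0,0],[0,0,-0.5],1.3],
    [[0,0,0],[0,0,-0.5],1.3],
    [[0,0,0],[0,0,-0.5],1.3],
    [[0,0,0],[0,0,-0.5],1.3],
    [[0,0,0],[0,0,0],1.3],
    [[0,0,0],[0,0,0],1.3]
  ]
}}

```text
clock: 20.33
tool_pos: [0.4815, -0.0345, 0.0864]
eef_rot: [-0.548, -0.447, 0.549, -0.446]
contact_force: [0.2, -0.1, 0.0]
opening: 0.154
```

```bash
python3 go.py -44.7 -20.4 86 90; python3 look.py 75; python3 look.py 90|grep side;
```

```text
t 20.33 tcp tray mm [-44.9 -22.1  86.4] axes
 [[-0.002  1.     0.001]
 [-0.     0.001 -1.   ]
 [-1.    -0.002  0.   ]] open 13.6 F [ 0.2 -0.1  0. ] q [ 0.15  0.81 -0.28  2.11  0.69  0.31 -0.92]
k 1 turn deg [-1.7995e+02 -1.6000e-01  0.0000e+00] shift cm now [ 0.04  0.02 -0.17] after turn [ 0.04 -0.02  0.17]
k -1 turn deg [0.05 0.   0.1 ] shift cm now [ 0.04  0.02 -0.17] after turn [ 0.04  0.02 -0.17]
top [330.2 197.4] [ 11  12 105] tray mm [[78.6  7.1 82. ]]
top [332.2 212.9] [ 17  24 105] tray mm [[49.8 -3.5 82. ]]
top [317.8 279.1] [14 17 98] tray mm [[-82.3  -5.4  82. ]]
```

Call:
{"name": "drive_tool", "arguments": {
  "deltas": [
    [[0,0,0],[0,0,1],1.3],
    [[0,0,0],[0,0,2],1.3],
    [[0,0,0],[-2.5,0,1],1.3],
    [[0,0,0],[-2.5,0,0],1.3],
    [[7,0,0],[0,0,0],1.3],
    [[7,0,0],[0,0,0],1.3],
    [[7,0,0],[0,0,0],1.3],
    [[7,0,0],[0,0,0],1.3],
    [[7,0,0],[0,0,0],1.3],
    [[7,0,0],[0,0,0],1.3],
    [[7,0,0],[0,0,0],1.3],
    [[7,0,0],[0,0,0],1.3]
  ]
}}

```text
clock: 21.53
tool_pos: [0.4729, -0.0752, 0.1364]
eef_rot: [-0.694, -0.134, 0.695, -0.134]
contact_force: [-0.4, 0.0, 0.7]
opening: 0.149
```

Call:
{"name": "drive_tool", "arguments": {
  "deltas": [
    [[7,0,0],[0,0,0],1.3],
    [[7,0,0],[0,0,0],1.3],
    [[7,0,0],[0,0,0],1.3],
    [[7,0,0],[0,0,0],1.3],
    [[6,0,0],[0,0,0],1.3],
    [[0,0,0],[0,0,2],1.3],
    [[0,0,0],[0,0,1.2],1.3],
    [[0,0,0],[0,0,0],1.3]
  ]
}}

```text
clock: 22.2
tool_pos: [0.4384, -0.068, 0.1364]
eef_rot: [-0.701, 0.073, 0.706, 0.073]
contact_force: [0.3, -0.2, -0.3]
opening: 0.151
```

```bash
python3 go.py -77 -2 86 0; python3 look.py 90;echo; python3 look.py 105; python3 look.py 75
```

```text
t 22.2 tcp tray mm [-80.3 -63.8 136.4] axes
 [[-0.007 -0.001 -1.   ]
 [-0.001 -1.     0.001]
 [-1.     0.001  0.007]] open 13.2 F [ 0.3 -0.2 -0.3] q [ 0.06  0.68 -0.02  2.2   0.04  0.27 -1.77]
k 1 turn deg [ 1.7997e+02 -1.2000e-01 -5.9000e-01] shift cm now [ 5.03 -6.18 -0.35] after turn [5.04 6.18 0.33]
k -1 turn deg [-0.03  0.38 -0.08] shift cm now [ 5.03 -6.18 -0.35] after turn [ 5.04 -6.18 -0.33]
top [330.1 197.4] [ 11  12 112] tray mm [[78.5  7.4 82. ]]
top [332.4 208.3] [12  6 48] tray mm [[58.7 -1.9 82. ]]
top [318.4 257. ] [13  9 49] tray mm [[-40.4   3.2  82. ]]
side [247.  234.1] [ 13  14 113] tray mm [[-45.5  -4.7  77. ]]

top [330.1 197.5] [ 12  12 116] tray mm [[78.3  7.3 82. ]]
top [332.5 208.4] [12  6 49] tray mm [[58.7 -2.2 82. ]]
side [286.6 191.7] [11  5 45] tray mm [[ 28.7 101.8  77. ]]
side [289.4 285.1] [12 10 95] tray mm [[  28.4 -117.3   77. ]]
top [330.2 197.4] [ 11  12 105] tray mm [[78.6  7.1 82. ]]
top [332.2 208.2] [12  6 45] tray mm [[58.8 -1.6 82. ]]
top [344.8 291.8] [ 24  21 317] tray mm [[-94.2 -62.3  82. ]]
```

Call:
{"name": "drive_tool", "arguments": {
  "deltas": [
    [[0,0.3,0],[0,-2.05,0],1.3],
    [[0,0,0],[0,-2.05,0],1.3],
    [[0,0,0],[0,-2.05,0],1.3],
    [[0,0,0],[0,0,0],1.3],
    [[0,0,0],[1.3,0,0],1.3],
    [[0,0,0],[1.3,0,0],1.3],
    [[0,0,0],[1.3,0,0],1.3],
    [[0,0,0],[1.1,0,0],1.3],
    [[0,0,0],[0,0,0],1.3],
    [[0,0,0],[0,0,0],1.3]
  ]
}}

```text
clock: 23.33
tool_pos: [0.4547, -0.0079, 0.0862]
eef_rot: [0.704, -0.073, -0.702, -0.073]
contact_force: [-0.4, 1.2, 0.6]
opening: 0.147
```

```bash
python3 go.py 40 0 86 0
```

```text
t 23.33 tcp tray mm [-76.6  -1.6  86.2] axes
 [[ 0.003 -0.001 -1.   ]
 [-0.001 -1.     0.001]
 [-1.     0.001 -0.003]] open 13.0 F [-0.4  1.2  0.6] q [-0.09  0.79  0.    2.2  -0.    0.14 -1.86]
k 1 turn deg [ 1.7997e+02 -6.0000e-02  2.4000e-01] shift cm now [  0.05  -0.17 -11.66] after turn [ 0.02  0.16 11.66]
k -1 turn deg [-0.03 -0.15 -0.04] shift cm now [  0.05  -0.17 -11.66] after turn [  0.02  -0.16 -11.66]
```

Call:
{"name": "drive_tool", "arguments": {
  "deltas": [
    [[0,0,0],[0,0,-0.5],1.3],
    [[0,0,0],[0,0,-0.5],1.3],
    [[0,0,0],[0,0,-0.5],1.3],
    [[0,0,0],[0,0,-0.5],1.3],
    [[0,0,0],[0,-0.04,-0.5],1.3],
    [[0,0,0],[0,-0.04,-0.5],1.3],
    [[0,0,0],[0,-0.04,-0.5],1.3],
    [[0,0,0],[0,-0.04,-0.5],1.3],
    [[0,0,0],[0,0,-0.5],1.3],
    [[0,0,0],[0,0,-0.5],1.3],
    [[0,0,0],[0,0,-0.5],1.3],
    [[0,0,0],[0,0,-0.5],1.3]
  ]
}}

```text
clock: 24.33
tool_pos: [0.5143, -0.0181, 0.0866]
eef_rot: [0.705, -0.073, -0.702, -0.072]
contact_force: [0.3, 0.0, 0.0]
opening: 0.149
```

```bash
python3 go.py 40 0 86 0
```

```text
t 24.33 tcp tray mm [-16.2   0.6  86.6] axes
 [[ 0.003  0.    -1.   ]
 [-0.    -1.    -0.   ]
 [-1.     0.    -0.003]] open 13.1 F [0.3 0.  0. ] q [-0.05  0.82 -0.    2.03  0.01  0.29 -1.84]
k 1 turn deg [-1.7999e+02  1.0000e-02 -3.0000e-01] shift cm now [ 0.08  0.06 -5.62] after turn [ 0.06 -0.06  5.62]
k -1 turn deg [ 0.   -0.19 -0.01] shift cm now [ 0.08  0.06 -5.62] after turn [ 0.06  0.06 -5.62]
```

Call:
{"name": "drive_tool", "arguments": {
  "deltas": [
    [[0,0,0],[0,0.05,-0.5],1.3],
    [[0,0,0],[0,0,-0.5],1.3],
    [[0,0,0],[0,0,-0.5],1.3],
    [[0,0,0],[0,0,-0.5],1.3],
    [[0,0,0],[0,0,-0.5],1.3],
    [[0,0,0],[0,0,-0.5],1.3],
    [[0,0,0],[0,0,-0.5],1.3],
    [[0,0,0],[0,0,-0.5],1.3],
    [[0,0,0],[0,0,-0.5],1.3],
    [[0,0,0],[0,0,-0.5],1.3],
    [[0,0,0],[0,0,-0.4],1.3],
    [[0,0,0],[0,0,-0.2],1.3]
  ]
}}

```text
clock: 25.33
tool_pos: [0.5681, -0.0299, 0.0867]
eef_rot: [0.704, -0.073, -0.703, -0.073]
contact_force: [-3.8, 0.6, 3.2]
opening: 0.143
```

Call:
{"name": "drive_tool", "arguments": {
  "deltas": [
    [[0,0,0],[0,0,0],1.3],
    [[0,0,0],[0,0,0],1.3],
    [[0,0,0],[0,0,0],1.3]
  ]
}}

```text
clock: 25.58
tool_pos: [0.568, -0.0299, 0.0867]
eef_rot: [0.704, -0.073, -0.702, -0.072]
contact_force: [-1.8, -0.0, -0.6]
opening: 0.145
```

```bash
python3 go.py 40 0 86 0
```

```text
t 25.58 tcp tray mm [38.8  0.1 86.7] axes
 [[ 0.003  0.    -1.   ]
 [-0.    -1.    -0.   ]
 [-1.     0.    -0.003]] open 12.7 F [-1.8 -0.  -0.6] q [-0.03  0.86 -0.01  1.87  0.01  0.42 -1.82]
k 1 turn deg [-1.7999e+02  2.0000e-02 -2.4000e-01] shift cm now [ 0.07  0.01 -0.12] after turn [ 0.07 -0.01  0.12]
k -1 turn deg [ 0.01 -0.15 -0.01] shift cm now [ 0.07  0.01 -0.12] after turn [ 0.07  0.01 -0.12]
```

Retract, rise and move aside toward the robot's right, then check.

Call:
{"name": "drive_tool", "arguments": {
  "deltas": [
    [[0,0,0],[0,0,1],1.3],
    [[0,0,0],[0,0,2],1.3],
    [[0,0,0],[0,0,2.5],1.3],
    [[0,0,0],[0,0,2],1.3],
    [[0,0,0],[-3,0,0],1.3],
    [[0,0,0],[-3,0,0],1.3],
    [[0,0,0],[-3,0,0],1.3],
    [[0,0,0],[-3,0,0],1.3],
    [[0,0,0],[0,3,0.8],1.3],
    [[0,0,0],[0,3,0.8],1.3],
    [[0,0,0],[0,3,0.8],1.3],
    [[0,0,0],[0,3,0.8],1.3]
  ]
}}

```text
clock: 26.58
tool_pos: [0.4389, -0.1266, 0.207]
eef_rot: [0.706, -0.073, -0.701, -0.072]
contact_force: [0.4, -0.3, 0.4]
opening: 0.15
```

Call:
{"name": "drive_tool", "arguments": {
  "deltas": [
    [[0,0,0],[0,3,0.8],1.3],
    [[0,0,0],[0,3,0.8],1.3],
    [[0,0,0],[0,3,0.8],1.3],
    [[0,0,0],[0,3,0.8],1.3],
    [[0,0,0],[0,3,0.8],1.3],
    [[0,0,0],[0,3,0.8],1.3],
    [[0,0,0],[0,3,0.8],1.3],
    [[0,0,0],[0,3,0.8],1.3],
    [[0,0,0],[0,0,0],1.3],
    [[0,0,0],[0,0,0],1.3]
  ]
}}

```text
clock: 27.42
tool_pos: [0.3262, -0.3493, 0.2064]
eef_rot: [0.705, -0.075, -0.702, -0.074]
contact_force: [0.3, 0.5, 1.1]
opening: 0.149
```

```bash
python3 go.py; python3 look.py 75; python3 - <<'E'
from plant import r
from h import *
a=[]
for n,b in(("top",(300,160,370,230)),("side",(180,140,360,320))):
    x0,y0,x1,y1=b;d=r.snapshot(n);a.append(cv2.resize(d["color"][y0:y1,x0:x1,::-1],(400,400),interpolation=cv2.INTER_CUBIC))
cv2.imwrite("pics/f1.png",np.clip(np.hstack(a)*1.3,0,255).astype(np.uint8))
o=cv2.imread("pics/top0.png");d=r.snapshot("top")["color"][:,:,::-1]
f=cv2.absdiff(o,np.ascontiguousarray(d)).max(2)
for nm,b in(("pot",(262,200,284,220)),("vial",(376,226,396,246)),("rack",(180,172,245,224))): print(nm,"changed px",int((f[b[1]:b[3],b[0]:b[2]]>40).sum()))
E
```

```text
t 27.42 tcp tray mm [-132.6 -362.   206.4] axes
 [[ 0.004 -0.005 -1.   ]
 [-0.001 -1.     0.005]
 [-1.     0.001 -0.005]] open 13.1 F [0.3 0.5 1.1] q [ 0.79  0.57 -0.1   2.05  0.11  0.52 -1.17]
top [330.  197.4] [ 11  12 109] tray mm [[78.6  7.5 82. ]]
top [331.8 208.2] [12  6 47] tray mm [[58.7 -0.8 82. ]]
pot changed px 0
vial changed px 0
rack changed px 0
```

```bash
python3 - <<'E'
from plant import r
from h import *
for n,b in(("top",(235,155,405,320)),("side",(195,170,350,320))):
    d=r.snapshot(n)
    for th in(70,100,120): print(n,th,[(p.round(1).tolist(),st.tolist()) for p,st in darks(d,b,th)])
    g=cv2.cvtColor(d["color"],cv2.COLOR_RGB2GRAY)
    if n=="top":
        print(g[186:218,320:346])
E
```

```text
top 70 [([330.1, 197.4], [11, 12, 107]), ([331.8, 208.1], [12, 6, 45])]
top 100 [([240.6, 206.6], [11, 35, 101]), ([330.0, 197.6], [13, 12, 119]), ([331.8, 208.2], [12, 6, 51])]
top 120 [([271.4, 159.6], [14, 8, 42]), ([340.0, 192.2], [22, 30, 93]), ([240.7, 206.9], [12, 37, 133]), ([329.6, 197.6], [16, 14, 136]), ([331.8, 208.4], [12, 6, 56])]
[[214 214 191 145 134 145 143 142 142 143 144 143 143 144 141 137 121 110
  101  93  79  74  69  89  98 109]
 [215 216 179 147 142 142 143 141 143 141 143 140 144 143 144 144 144 141
  143 136 126 116 104  94  82  67]
 [214 214 162 129 145 142 144 146 142 143 142 143 142 141 143 141 144 142
  143 143 141 140 142 139 128 112]
 [214 207 156 129 142 144 143 142 139 142 143 141 141 143 146 144 143 144
  142 141 142 143 143 140 144 120]
 [214 189 142 134 157 151 145 142 144 141 138 139 140 142 143 142 142 142
  144 142 143 143 144 144 142 112]
 [215 182 140 136 181 185 173 146 126 119 105 105 122 127 138 142 141 144
  141 143 144 142 143 141 140  99]
 [215 166 128 142 190 212 200 137  54  39  31  33  42  76 113 136 142 141
  141 141 141 143 144 141
[... 2354 characters left out ...]
09 206 196 204 213
  159 106 133 136 131 135 137 150]
 [212 213 213 213 214 214 214 213 215 215 214 215 213 214 213 215 214 207
  192 160 148 118 106 111 120 127]
 [212 215 214 214 214 213 215 215 215 213 212 213 214 213 214 213 214 213
  212 212 215 184 143 116 106  95]
 [214 215 214 213 215 213 212 215 213 212 215 213 214 214 213 213 214 215
  213 213 214 212 196 172 169 160]]
side 70 []
side 100 [([286.9, 191.2], [11, 7, 55]), ([314.4, 222.2], [31, 7, 140]), ([318.3, 241.2], [30, 5, 136]), ([289.4, 285.3], [12, 11, 102])]
side 120 [([286.9, 190.8], [12, 9, 71]), ([340.0, 204.7], [12, 8, 58]), ([315.7, 223.1], [33, 18, 224]), ([317.0, 241.0], [31, 7, 180]), ([289.5, 285.0], [13, 14, 125])]
```

```bash
python3 - <<'E'
from plant import r
from h import *
for n in("top","side"):
    o=cv2.imread(f"pics/{n}0.png");c=r.snapshot(n)["color"][:,:,::-1].copy()
    f=(cv2.absdiff(o,c).max(2)>35).astype(np.uint8);k,_,st,ce=cv2.connectedComponentsWithStats(f)
    print(n,[(ce[i].round(0).tolist(),st[i].tolist()) for i in range(1,k) if st[i][4]>15])
    if n=="top":
        s=cv2.resize(cv2.imread("pics/s2.png")[:,:400],(200,180),interpolation=cv2.INTER_AREA)
        g0=cv2.cvtColor(s,cv2.COLOR_BGR2GRAY)[36:68,100:126].astype(int)
        g1=cv2.cvtColor(c,cv2.COLOR_BGR2GRAY)[186:218,320:346].astype(int)
        print("before->after third, slot crop\n",(g1-g0)[16:28])
        print(g0[19:28])
    t=r.get_state();print(proj(r.snapshot(n),t["tool_pos"]))
E
```

```text
top [([330.0, 202.0], [321, 191, 18, 22, 241]), ([319.0, 244.0], [312, 238, 15, 14, 163]), ([277.0, 251.0], [270, 244, 15, 14, 159]), ([358.0, 268.0], [351, 262, 14, 14, 162]), ([491.0, 373.0], [413, 327, 147, 93, 7352])]
before->after third, slot crop
 [[ -17  -57  -94  -39  -19  -15   -7  -13   -5   -1   -6   -5   -3   -8
   -10  -14  -16  -16  -13  -13  -13  -17  -14  -11  -13  -17]
 [ -15  -83  -71  -28  -16  -16  -12  -12   -5  -10   -6   -9  -10  -15
   -11  -16  -14  -15  -15  -12  -12  -15  -13  -12   -8  -17]
 [ -15  -47  -31  -16  -18  -14  -14  -13   -1    4   -5  -13  -13  -17
   -16  -15  -15  -16  -15  -12  -19  -16  -12  -12  -13  -18]
 [ -14  -21  -15  -12  -14  -17  -32  -33    8   23   10   -6  -10  -13
   -26  -23  -14  -14  -15  -12  -19  -15  -11  -10  -13  -14]
 [ -15  -20  -12  -14  -14  -30  -87 -121  -12    0   11   -1   11    0
   -36  -27  -28  -32  -19  -13  -19  -14   -8  -14  -15  -16]
 [ -14  -18  -15  -15  -16  -63 -103  -57    1    1    0   -8   -8  -10
   -16  -15  -66  -60  -25  -13  -13  -15  -13  -15  -16  -18]
 [ -18  -18  -16  -13  -14  -66  -91
[... 1375 characters left out ...]
36  36  31  29  32
   95 142 140 103 129 162 209 228]
 [193 219 229 230 229 227 226 228 226 215 202 178 150 131 114  86  55  50
  136 164 128 102 136 179 218 229]
 [228 229 228 228 229 226 226 230 230 228 225 226 225 215 200 176 152 133
  146 158 148 142 151 190 221 229]
 [229 228 229 228 228 227 229 230 228 225 221 225 230 228 226 222 223 211
  155 134 175 174 155 174 201 214]]
[[517.18170739 358.79136817]]
side [([80.0, 252.0], [0, 67, 192, 353, 37093]), ([247.0, 200.0], [240, 193, 14, 15, 176]), ([262.0, 230.0], [255, 222, 15, 16, 198]), ([312.0, 235.0], [309, 234, 7, 3, 19]), ([245.0, 268.0], [238, 260, 16, 17, 232]), ([25.0, 393.0], [0, 349, 76, 71, 1538])]
[[148.37285711 405.58194221]]
```

```bash
python3 -c "
from plant import r
s=r.get_state();print(s['clock'],s['contact_force'].round(1));print(r.finish_job())"
```

```text
27.9667 [-0.6 -0.9 -0.5]
the job is handed in; nothing more can be done
None
```

I pushed the middle, left and right stoppers through the gate one at a time, sliding them with the fingertips set about 13 mm apart. I then moved the hand clear and handed the job in at about 28 s.

**Seen at the end:**
- **Deck and bench:** Neither camera shows a stopper on the deck, and the top view shows none on the bench it could see.
- **Pot, vial and rack:** Each shows no changed pixels in the top view compared with the start.
- **Forces:** The highest force printed was about 10 N, when the fingertips touched the gate wall during the second push. At hand-in it was about 1 N, which is sensor noise.

**Not fully confirmed:** Only two stoppers are visible down in the slot. The first lies flat, and the other stands on edge by the gate side. I did not see the third one land. After the third push the dark shape by the gate shifted slightly and a new dark patch appeared at the slot's left edge. That fits one stopper having rolled under the fence inside the drawer.

I could not view a final picture because the 12-picture limit was reached. That last check rests on pixel values alone.

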